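Fit the shelf plate under the rims of the bath

ROBOT

A 7-joint arm with a two-finger parallel gripper is mounted at the origin on a cart in front of the work surface, level with it; the furniture and walls round the work are solid. World frame = base frame: x ahead of the robot, y to its left, z up, the work surface at z = 0. Lengths are in m, angles in rad, forces in N, time in s.
With the tool pointing down it reaches from about 0.425 to 0.875 m from the base axis. Payload 4.7 kg.
Tool frame: the origin (TCP) lies at the very end of the fingers, on their centre line; the grasp point (between the pads) lies 19 mm behind it (grip_point_offset is the distance from the TCP to the grasp point, in m); z points along the fingers, y is the line along which they close (so a half turn about z gives the same grasp; the last joint's range is limited). The gripper opens to 87 mm and grips with 3 to 60 N. Pads are 19 mm wide; open, the fingers measure 117 mm over their backs; the gripper's body (75 mm by 190 mm) begins 51 mm behind the grasp point.
Start: joints at [1.208, 0.321, -0.07, 1.45, 0.023, 1.371, -0.057], TCP at [0.239, -0.604, 0.223] pointing down, gripper open.
Joint ranges: [-2.86, 2.86], [-0.3, 2.09], [-1.38, 1.24], [0.06, 2.45], [-1.56, 4.7], [0.09, 2.05], [-2.69, 2.69]. Speed limits (rad/s): [2.57, 2.57, 3.14, 3.14, 3.14, 3.14, 3.14].

INTERFACE

Orientations are given as [roll, pitch, yaw] about the fixed x, y, z axes, in that order (R = Rz(yaw) Ry(pitch) Rx(roll)).
In Python, from workcell import get_state, camera, finish_job, grip_point_offset gives the robot as it stands.
- The arm moves only by the tool jog_arm, never from a script. Its argument "deltas" is a list of rows, each a list of 3 entries, a list of its own where there are three numbers: the shift along the world's x, y, z scaled (see below), then the turn, a rotation vector about the world's x, y, z scaled (see below), then the closure, from -1 (fully open) to 1 (shut), so that 0 is half open. In form: [[[x, y, z], [rx, ry, rz], grip], ...]. A call has 1 to 10 rows; each row shifts and turns the commanded pose from where the row before left it; what a row does not reach is not made up. The controller multiplies each number of a shift by 0.15 m and each number of a turn by pi rad. A row lasts 1/12 s, in which the tool goes at most 41.7 mm and 7.16 degrees, less where a joint would pass 70% of its speed; a pose out of reach is approached as far as the arm can. A call with a number of a shift or a turn outside -1 to 1 is refused whole. A call with a gripper value outside its range is refused whole. The fingers move at their own pace and stop on an object; "squeeze" is the grip in N (left out, the last holds). Time passes only in rows, so rows that do not move let the fingers close. It gives the time, the measured TCP pose, the force, the opening and the grip force at its end, in the units of the state.
- get_state(): the state, without advancing time (a new reading comes with each control period).
- camera(name): name is "scene" or "top" or "wrist"; returns a dict with "image" (384x512x3 uint8, red, green, blue), "camera_matrix" (3x3 intrinsics, pixels), "dist" ([k1, k2, p1, p2, k3] as OpenCV has them; the pictures are not rectified), "world_from_camera" (4x4, takes a point from camera to world coordinates). Camera axes: x right, y up, looking along -z (the intrinsics and any distortion apply to the point x, -y, -z); pixel columns grow to the right and rows downward; lengths in m; the calibration is good to about 2 mm. A picture is of the moment at which its call begins. There is no depth.
- finish_job(): hands the job in; it is judged then, once.
The state is a dict: "clock": time; "q": joint angles; "joint_vel": joint speeds; "tau": joint torques, N m; "tool_pos": TCP position; "tcp_rot": TCP orientation; "force": force on the tool from outside, world axes, zero at the start; "ft_torque": the same for the moment, N m; "gripper_width": finger opening in m; "grip_force": force on a finger pad.
Only numpy, scipy, OpenCV 4.12 (cv2) and the standard library are available. Lean on these libraries where they do the work, as an engineer would, in place of code of your own. Each camera call takes 0.05 s, during which the arm holds its last target. There are 200 camera calls.

TASK

Put the longer of the two perforated shelf plates back into the empty steel bath: tilt it in through the mouth, which is shorter than the plate, and set it down flat on the two inner ledges, about centred, so that both of its ends lie under the folded-in rims. Then let go of it. Leave the shorter plate and the pink beaker where they are.

Things in the scene. Friction and masses are not known exactly. Their poses are not given: they have to be found in the camera images.
- bath: Open empty steel bath, fixed, 116 (x) x 212 (y) x 68 mm high. Origin: centre of its underside, z up. Inside 110 (x) x 206 mm (y). At both y ends a rim, 64 to 68 mm high, reaches 48 mm in from the inner wall face, leaving a central mouth 110 x 110 mm. Under each rim a ledge, top at 20 mm, reaches 60 mm in. With one plate end pushed under a rim to the wall, the other clears its rim by 18 mm.
- long_plate: Longer perforated aluminium plate, loose, about 0.2 kg: 80 (x) x 140 (y) x 5 mm. Origin: centre of its underside, z up. Lifting handle: posts at x = -28 and +28 mm carry a black grip bar 66 (x) x 12 (y) x 24 mm tall, centred 84 mm above the origin. Gripped across the 12 mm it tilts with the fingers. Centred in the bath, its ends lie 15 mm under the rims.
- short_plate: The shorter, nearly square perforated plate, loose: 80 (x) x 84 (y) x 5 mm, with the same handle. Origin at the centre of its underside. It belongs elsewhere; leave it alone. The two plates may have changed places.
- beaker: Small glass beaker with pink contents, 52 mm wide, 64 mm high, standing beyond the bath, to its left. Origin at the centre of its underside. Leave it alone.

How it is judged:
By the outcome, as a careful person would: the job done as asked, in the order asked, and still so for the second after the job is handed in, with the robot touching nothing.
It also fails if it takes over 43 s, if anything falls off the work surface, if the arm or the gripper's body presses on something with over 40 N, if the wrist force passes 120 N, or if a joint passes its speed limit or range.

## Working session

There is one attempt and no reset: what is moved stays moved. The work goes in short steps, Python scripts to look and compute and a tool call to move; the robot and the scene stay as the last step left them, time stands still between calls to the robot, and variables do not carry over. Pictures are saved under pics/ and viewed, at most 10 in all, crops included, and the job is handed in when it is done.

Besides the shell and the picture viewer there is one more tool, called after ">>>" as name(argument=value, ...), one argument or row to a line, values as JSON. jog_arm: Moves the arm, as the interface text tells. Shifts and turns lie within -1 to 1; 1 stands for 0.15 m of shift or pi rad of turn. Its arguments: {"type":"object","properties":{"deltas":{"type":"array","items":{"type":"array"}},"squeeze":{"type":"number"}},"required":["deltas"]}

```bash
mkdir -p pics
python3 - <<'E'
from workcell import *
import cv2,numpy as np
s=get_state();print({k:np.round(v,3) for k,v in s.items()},grip_point_offset)
for n in("scene","top"):
    c=camera(n);cv2.imwrite(f"pics/{n}0.png",c["image"][...,::-1])
    print(n,c["camera_matrix"].round(1).tolist(),np.round(c["dist"],3),c["world_from_camera"].round(3).tolist())
E
```

```text
{'clock': np.float64(0.0), 'q': array([ 1.208,  0.322, -0.07 ,  1.452,  0.023,  1.371, -0.057]), 'joint_vel': array([ 0.001, -0.002,  0.001,  0.   , -0.001, -0.   ,  0.002]), 'tau': array([-0.0000e+00, -4.9129e+01, -4.0400e-01, -3.1253e+01, -6.4000e-02,
        4.4000e-02,  0.0000e+00]), 'tool_pos': array([ 0.239, -0.604,  0.221]), 'tcp_rot': array([-3.14 ,  0.   ,  0.377]), 'force': array([-1.082,  0.317, -0.121]), 'ft_torque': array([-0.039, -0.05 ,  0.045]), 'grip_force': np.float64(0.0), 'gripper_width': np.float64(0.087)} 0.0187
scene [[390.6, 0.0, 258.6], [0.0, 390.6, 188.5], [0.0, 0.0, 1.0]] [0.008 0.    0.    0.    0.   ] [[0.723, 0.481, -0.495, 0.139], [-0.69, 0.509, -0.514, -0.341], [0.004, 0.714, 0.7, 0.693], [0.0, 0.0, 0.0, 1.0]]
top [[364.5, 0.0, 255.5], [0.0, 364.5, 188.8], [0.0, 0.0, 1.0]] [-0.114  0.     0.     0.     0.   ] [[-0.008, 0.98, -0.198, 0.424], [-1.0, -0.01, -0.007, 0.114], [-0.009, 0.198, 0.98, 0.886], [0.0, 0.0, 0.0, 1.0]]
```

View pics/top0.png

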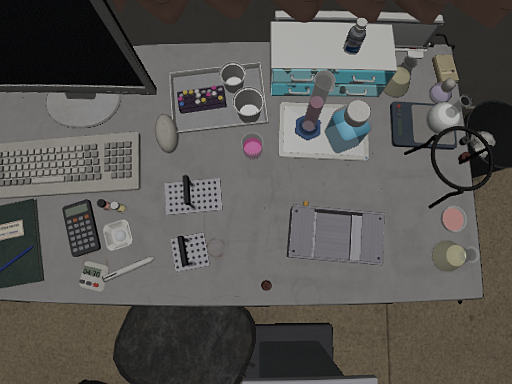

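View pics/scene0.png

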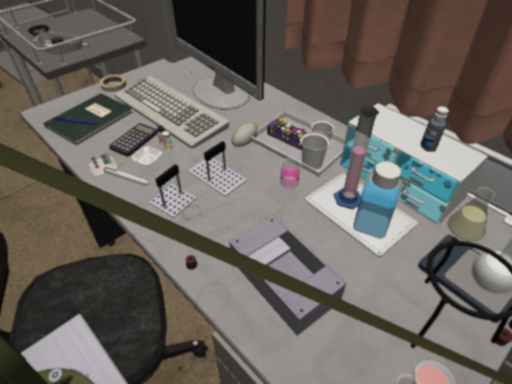

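The top view shows the long plate at about (193,196), the short plate at (189,252), the bath at (337,235) and the beaker at (252,146). Next I'll measure the outlines.

```bash
cat > h.py <<'E'
import cv2,numpy as np
from workcell import *
def ray(c,px):
    u=cv2.undistortPoints(np.array(px,float).reshape(-1,1,2),c["camera_matrix"],np.array(c["dist"]))[:,0]
    T=c["world_from_camera"];d=np.c_[u[:,0],-u[:,1],-np.ones(len(u))]@T[:3,:3].T
    return T[:3,3],d
def plane(c,px,z):
    o,d=ray(c,px);return o+d*((z-o[2])/d[:,2])[:,None]
def proj(c,P):
    T=c["world_from_camera"];p=(np.atleast_2d(P)-T[:3,3])@T[:3,:3]
    p=p*[1,-1,-1]
    return cv2.projectPoints(p,np.zeros(3),np.zeros(3),c["camera_matrix"],np.array(c["dist"]))[0][:,0]
E
python3 - <<'E'
from h import *
c=camera("top");im=c["image"];hsv=cv2.cvtColor(im,cv2.COLOR_RGB2HSV)
g=cv2.cvtColor(im,cv2.COLOR_RGB2GRAY)
def rect(m,x0,y0,x1,y1,z,k,name):
    mm=np.zeros_like(m);mm[y0:y1,x0:x1]=m[y0:y1,x0:x1]
    mm=cv2.morphologyEx(mm,cv2.MORPH_CLOSE,np.ones((k,k)));mm=cv2.morphologyEx(mm,cv2.MORPH_OPEN,np.ones((3,3)))
    cs,_=cv2.findContours(mm,0,2);ct=max(cs,key=cv2.contourArea)
    b=plane(c,ct[:,0],z)
    r=cv2.minAreaRect((b[:,:2]*1000).astype(np.float32));print(name,cv2.boundingRect(ct),np.round(r[0],1),np.round(r[1],1),round(r[2],1))
print(g[270,230],g[200,170:220],g[235,285:390:4])
rect((g>150).astype(np.uint8)*255,155,170,232,222,.005,7,"long")
rect((g>150).astype(np.uint8)*255,165,228,215,278,.005,7,"short")
big=cv2.resize(im[160:285,150:400],None,fx=3.2,fy=3.2,interpolation=cv2.INTER_CUBIC)
cv2.imwrite("pics/crop1.png",big[...,::-1])
E
```

```text
115 [138 142 144 143 144 143 144 143 141 140 140 144 149 120  57  31  41  48
  21   0  61 145 152 129 142 143 144 127 110  87 140 144 146  94  60  68
 143 144 126  54  32  92 142 145  96  29  22 115 140 140] [111  43 109 111 112 112 112 113 112 112 114 112 113 111 111 114 102 136
 139  98 110 112 110 110 109 115 109]Traceback (most recent call last):
  File "<stdin>", line 11, in <module>
  File "<stdin>", line 7, in rect
ValueError: max() iterable argument is empty
```

Run:
```python
from h import *
c=camera("top");im=c["image"]
big=cv2.resize(im[160:285,150:400],None,fx=3.2,fy=3.2,interpolation=cv2.INTER_CUBIC)
cv2.imwrite("pics/crop1.png",big[...,::-1])
g=cv2.cvtColor(im,cv2.COLOR_RGB2GRAY)
def rect(m,x0,y0,x1,y1,z,k,name):
    mm=np.zeros(g.shape,np.uint8);mm[y0:y1,x0:x1]=m[y0:y1,x0:x1]*255
    mm=cv2.morphologyEx(mm,cv2.MORPH_CLOSE,np.ones((k,k)));mm=cv2.morphologyEx(mm,cv2.MORPH_OPEN,np.ones((4,4)))
    cs,_=cv2.findContours(mm,0,2);ct=max(cs,key=cv2.contourArea)
    b=plane(c,ct[:,0],z)
    r=cv2.minAreaRect((b[:,:2]*1000).astype(np.float32));print(name,cv2.boundingRect(ct),np.round(r[0],1),np.round(r[1],1),round(r[2],1))
for t in(126,132):
  rect(g>t,155,170,232,222,.005,7,"long")
  rect(g>t,165,228,215,278,.005,7,"short")
rect(g<25,175,165,215,222,.09,3,"bar long")
```

```text
long (166, 179, 57, 36) [583.2 273.5] [ 78.9 138.1] 4.9
short (172, 234, 38, 38) [447.2 278.5] [80.9 81.6] 10.7
long (166, 179, 57, 36) [583.4 273.1] [ 78.6 137.3] 5.0
short (187, 234, 23, 35) [450.1 260.9] [79.1 47.1] 9.2Traceback (most recent call last):
  File "<stdin>", line 15, in <module>
  File "<stdin>", line 9, in rect
ValueError: max() iterable argument is empty
```

View pics/crop1.png

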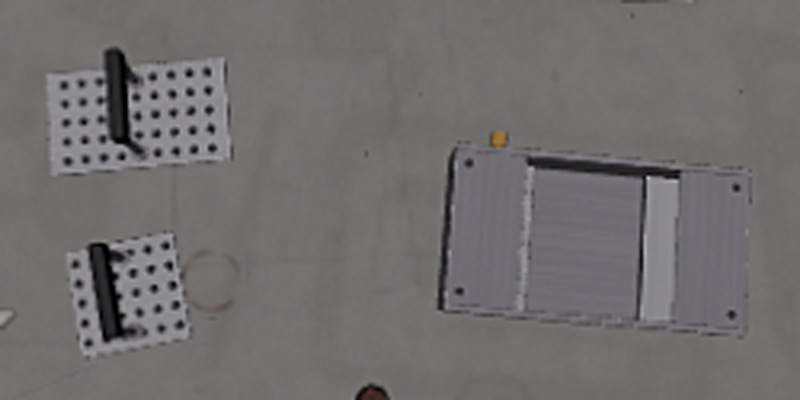

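Crop shows the long plate upper left (corners (48,73),(224,58),(231,160),(52,174)), short plate lower left, bath rim corners about (457,146),(750,171),(745,335),(442,310), mouth edges at (530,160)-(523,310) and (680,172)-(673,325).

```bash
python3 - <<'E'
from h import *
c=camera("top")
def f(p,z): return plane(c,(np.array(p,float)+.5)/3.2-.5+[150,160],z)[:,:2]*1000
def rep(n,P):
    a=P[1]-P[0];b=P[3]-P[2]; e=(P[1]+P[2]-P[0]-P[3])
    print(n,P.round(1).tolist(),"ctr",P.mean(0).round(1),"sides",[round(np.linalg.norm(P[i]-P[i-3]),1) for i in range(4)],"yaw",np.degrees(np.arctan2(e[0],-e[1])).round(1))
rep("rim",f([(459,146),(750,171),(745,335),(446,310)],.068))
rep("mouth",f([(530,162),(680,174),(673,325),(523,313)],.068))
rep("screws",f([(468,163),(737,188),(732,315),(459,291)],.068))
rep("plate",f([(48,73),(224,58),(231,160),(52,174)],.005))
b=f([(115,53),(121,138)],.096);print("bar",b.round(1),b.mean(0))
# edges refine: profile along the bath's short/long axes
E
python3 - <<'E'
from h import *
c=camera("scene");im=c["image"]
cv2.imwrite("pics/crop2.png",cv2.resize(im[130:340,140:360],None,fx=2.8,fy=2.8,interpolation=cv2.INTER_CUBIC)[...,::-1])
P=[[.583,.273,.096]];print(proj(c,P))
E
```

```text
rim [[549.9, 34.9], [529.3, -173.6], [414.0, -162.3], [435.1, 46.9]] ctr [482.1 -63.5] sides [np.float64(209.5), np.float64(115.9), np.float64(210.2), np.float64(115.5)] yaw -5.7
mouth [[537.9, -15.3], [527.9, -122.4], [422.1, -111.4], [432.3, -6.6]] ctr [480.1 -63.9] sides [np.float64(107.6), np.float64(106.4), np.float64(105.3), np.float64(106.0)] yaw -5.4
screws [[537.7, 28.8], [517.3, -163.2], [428.0, -153.8], [448.0, 37.5]] ctr [482.8 -62.7] sides [np.float64(193.1), np.float64(89.7), np.float64(192.3), np.float64(90.1)] yaw -6.0
plate [[620.1, 347.3], [630.6, 209.3], [550.5, 203.0], [540.7, 341.0]] ctr [585.5 275.1] sides [np.float64(138.4), np.float64(80.3), np.float64(138.3), np.float64(79.7)] yaw 4.2
bar [[613.7 276.2]
 [553.4 270.2]] [583.53210099 273.17042225]
[[215.47329269 147.73082176]]
```

View pics/crop2.png

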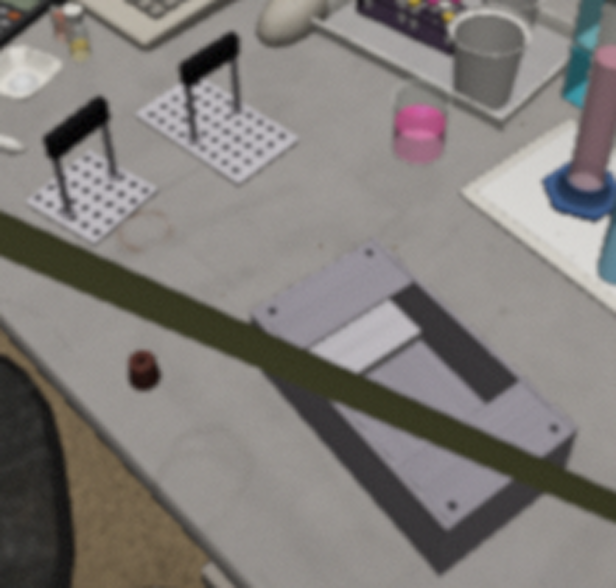

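The two plates and the bath agree with the given sizes: plate at (0.584,0.274) with yaw +4.7°, bath at (0.482,-0.063) with yaw -5.7°. Now I'll approach the long plate's handle.

>>> jog_arm(
  deltas=[
    [[0.12,0.22,0],[0,0,-0.0094],-1],
    [[0.12,0.22,0],[0,0,-0.0094],-1],
    [[0.12,0.22,0],[0,0,-0.0094],-1],
    [[0.12,0.22,0],[0,0,-0.0094],-1],
    [[0.12,0.22,0],[0,0,-0.0094],-1],
    [[0.12,0.22,0],[0,0,-0.0094],-1],
    [[0.12,0.22,0],[0,0,-0.0094],-1],
    [[0.12,0.22,0],[0,0,-0.0094],-1],
    [[0.12,0.22,0],[0,0,-0.0094],-1],
    [[0.12,0.22,0],[0,0,-0.0094],-1],
  ],
)

```text
clock: 1.13
tool_pos: [0.4197, -0.2727, 0.2229]
tcp_rot: [3.141, -0.0, 0.08]
force: [0.1, -0.4, -0.2]
gripper_width: 0.0865
grip_force: 0.0
```

>>> jog_arm(
  deltas=[
    [[0.07,0.24,0],[0,0,0],-1],
    [[0.07,0.24,0],[0,0,0],-1],
    [[0.07,0.24,0],[0,0,0],-1],
    [[0.07,0.24,0],[0,0,0],-1],
    [[0.07,0.24,0],[0,0,0],-1],
    [[0.07,0.24,0],[0,0,0],-1],
    [[0.07,0.24,0],[0,0,0],-1],
    [[0.07,0.24,0],[0,0,0],-1],
    [[0.07,0.24,0],[0,0,0],-1],
    [[0.07,0.24,0],[0,0,0],-1],
  ],
)

```text
clock: 1.97
tool_pos: [0.5244, 0.0872, 0.223]
tcp_rot: [3.141, -0.001, 0.081]
force: [0.4, -0.5, 0.2]
gripper_width: 0.087
grip_force: 0.0
```

>>> jog_arm(
  deltas=[
    [[0.067,0.208,0],[0,0,0],-1],
    [[0.067,0.208,0],[0,0,0],-1],
    [[0.067,0.208,0],[0,0,0],-1],
    [[0.067,0.208,0],[0,0,0],-1],
    [[0.067,0.208,0],[0,0,0],-1],
    [[0.067,0.208,0],[0,0,0],-1],
    [[0,0,0],[0,0,0],-1],
  ],
)

```text
clock: 2.55
tool_pos: [0.5832, 0.2807, 0.2218]
tcp_rot: [-3.135, 0.001, 0.09]
force: [-1.6, 0.3, -0.0]
gripper_width: 0.0869
grip_force: 0.0
```

Run:
```python
from h import *
c=camera("wrist");cv2.imwrite("pics/w1.png",c["image"][...,::-1])
print(get_state()["tool_pos"],get_state()["tcp_rot"],get_state()["q"].round(2))
g=cv2.cvtColor(c["image"],cv2.COLOR_RGB2GRAY)
print(proj(c,[[.5835,.2735,.096],[.5835+.033,.2765,.096],[.5835-.033,.270,.096]]).round(1))
```

```text
[0.58317146 0.27744134 0.22188845] [-3.13846994e+00  1.79177702e-03  8.77879920e-02] [ 0.1   0.41 -0.77  1.44  0.28  1.4  -2.16]
[[266.3 187.5]
 [266.5 151. ]
 [266.6 222. ]]
```

View pics/w1.png

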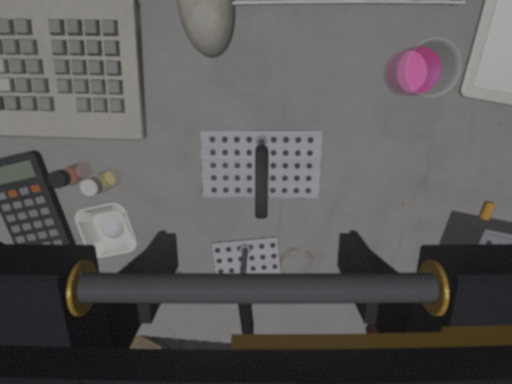

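The wrist view shows the bar at (262,145)–(262,218) and the plate at (201,131)–(321,199). The bar sits about 4 px left of the prediction, which puts its y near 0.277.

Run:
```python
from h import *
c=camera("wrist")
print(plane(c,[(201,131),(321,131),(321,199),(202,199)],.005).round(4),plane(c,[(201,131),(321,131),(321,199),(202,199)],.005).mean(0))
print(plane(c,[(262,145),(262,148),(262,213)],.096).round(4),get_state()["tool_pos"])
```

```text
[[0.6186 0.3455 0.005 ]
 [0.6305 0.2099 0.005 ]
 [0.5505 0.1986 0.005 ]
 [0.5379 0.3411 0.005 ]] [0.58438091 0.27376486 0.005     ]
[[0.6213 0.2772 0.096 ]
 [0.6187 0.2769 0.096 ]
 [0.5589 0.2715 0.096 ]] [0.58369726 0.27463855 0.22192176]
```

>>> jog_arm(
  deltas=[
    [[0,0,-0.14],[0,0,0],-1],
    [[0,0,-0.14],[0,0,0],-1],
    [[0,0,-0.14],[0,0,0],-1],
    [[0,0,-0.14],[0,0,0],-1],
    [[0,0,-0.14],[0,0,0],-1],
    [[0,0,-0.14],[0,0,0],-1],
    [[0,0,-0.14],[0,0,0],-1],
    [[0,0,-0.06],[0,0,0],-1],
    [[0,0,0],[0,0,0],-1],
    [[0,0,0],[0,0,0],-1],
  ],
)

```text
clock: 3.48
tool_pos: [0.5849, 0.2717, 0.067]
tcp_rot: [3.141, -0.0, 0.08]
force: [0.6, 0.6, 0.6]
gripper_width: 0.087
grip_force: 0.0
```

>>> jog_arm(
  deltas=[
    [[0,0,0],[0,0,0],1],
    [[0,0,0],[0,0,0],1],
    [[0,0,0],[0,0,0],1],
    [[0,0,0],[0,0,0],1],
    [[0,0,0],[0,0,0],1],
    [[0,0,0],[0,0,0],1],
    [[0,0,0],[0,0,0],1],
    [[0,0,0],[0,0,0],1],
    [[0,0,0],[0,0,0],1],
    [[0,0,0],[0,0,0],1],
  ],
  squeeze=40,
)

```text
clock: 4.32
tool_pos: [0.5844, 0.2728, 0.0665]
tcp_rot: [3.141, 0.0, 0.082]
force: [0.4, -0.2, 0.4]
gripper_width: 0.0284
grip_force: 0.0
```

>>> jog_arm(
  deltas=[
    [[0,0,0],[0,0,0],1],
    [[0,0,0],[0,0,0],1],
    [[0,0,0],[0,0,0],1],
    [[0,0,0],[0,0,0],1],
    [[0,0,0],[0,0,0],1],
    [[0,0,0],[0,0,0],1],
  ],
  squeeze=40,
)

```text
clock: 4.82
tool_pos: [0.5843, 0.273, 0.0666]
tcp_rot: [-3.141, 0.0, 0.082]
force: [0.3, 1.8, -0.8]
gripper_width: 0.0116
grip_force: 40.0
```

>>> jog_arm(
  deltas=[
    [[0,0,0.04],[0,0,0],1],
    [[0,0,0.12],[0,0,0],1],
    [[0,0,0.14],[0,0,0],1],
    [[0,0,0.14],[0,0,0],1],
    [[0,0,0.14],[0,0,0],1],
    [[0,0,0.14],[0,0,0],1],
    [[0,0,0.14],[0,0,0],1],
    [[0,0,0.14],[0,0,0],1],
    [[-0.03,-0.08,0.06],[0,0,0],1],
    [[-0.05,-0.16,0],[0,0,-0.004],1],
  ],
)

```text
clock: 5.65
tool_pos: [0.5727, 0.2406, 0.2287]
tcp_rot: [-3.138, -0.004, 0.074]
force: [0.5, 0.7, -1.7]
gripper_width: 0.0115
grip_force: 40.0
```

>>> jog_arm(
  deltas=[
    [[-0.05,-0.17,0],[0,0,-0.005],1],
    [[-0.05,-0.17,0],[0,0,-0.005],1],
    [[-0.05,-0.17,0],[0,0,-0.005],1],
    [[-0.05,-0.17,0],[0,0,-0.005],1],
    [[-0.05,-0.17,0],[0,0,-0.005],1],
    [[-0.05,-0.17,0],[0,0,-0.005],1],
    [[-0.05,-0.17,0],[0,0,-0.005],1],
    [[-0.05,-0.17,0],[0,0,-0.005],1],
    [[-0.05,-0.17,0],[0,0,-0.005],1],
    [[-0.05,-0.17,0],[0,0,-0.005],1],
  ],
)

```text
clock: 6.48
tool_pos: [0.4964, -0.0197, 0.2257]
tcp_rot: [3.141, 0.001, -0.089]
force: [-0.0, -0.2, -1.9]
gripper_width: 0.0118
grip_force: 40.0
```

Run:
```python
from workcell import *
print({k:np.round(v,3) for k,v in get_state().items()} if 0 else get_state())
```

```text
{'clock': 6.4833, 'q': array([ 0.59837987,  0.01831191, -0.61450538,  1.7973545 ,  0.01181964,
        1.32989256, -1.67870591]), 'joint_vel': array([ 0.3810397 , -0.2296406 ,  0.3239693 ,  0.19030054, -0.14632057,
       -0.01301214,  0.53723687]), 'tau': array([ -2.16790192, -27.41918564,  -1.44555409, -32.51841187,
         0.06195934,   0.0615918 ,  -0.56023942]), 'tool_pos': array([ 0.49636961, -0.0197158 ,  0.22570443]), 'tcp_rot': array([ 3.14061384e+00,  5.00743042e-04, -8.90366300e-02]), 'force': array([-0.03490241, -0.16025131, -1.93524956]), 'ft_torque': array([ 0.05250537,  0.00617349, -0.01207771]), 'grip_force': 40.00105172395706, 'gripper_width': 0.011773391912483206}
```

```bash
cat > plan.py <<'E'
from h import *
from scipy.spatial.transform import Rotation as R
B=np.array([.482,-.0635,0]);yaw=np.radians(-5.7);h=.0666
def tcp(L,a):
    a=np.radians(a);c=np.array(L)+.07*np.array([np.cos(a),np.sin(a)])
    return B+R.from_euler('z',yaw).apply([0,c[0]-h*np.sin(a),c[1]+h*np.cos(a)])
W=[((-.045,.09),25),((-.045,.05),25),((-.088,.030),25),((-.095,.027),25),((-.095,.026),12.5),((-.095,.025),0),((-.07,.025),0),((-.07,.020),0)]
if __name__=="__main__":
    p=get_state()["tool_pos"];print(p,get_state()["tcp_rot"])
    for w in W:
        t=tcp(*w);print(w,t.round(4),"delta units",((t-p)/.15).round(3));p=t
E
python3 plan.py
```

```text
[ 0.49636961 -0.0197158   0.22570443] [ 3.14061384e+00  5.00743042e-04 -8.90366300e-02]
((-0.045, 0.09), 25) [ 0.481  -0.0732  0.1799] delta units [-0.102 -0.356 -0.305]
((-0.045, 0.05), 25) [ 0.481  -0.0732  0.1399] delta units [ 0.     0.    -0.267]
((-0.088, 0.03), 25) [ 0.4768 -0.1159  0.1199] delta units [-0.028 -0.285 -0.133]
((-0.095, 0.027), 25) [ 0.4761 -0.1229  0.1169] delta units [-0.005 -0.046 -0.02 ]
((-0.095, 0.026), 12.5) [ 0.4779 -0.1044  0.1062] delta units [ 0.012  0.124 -0.072]
((-0.095, 0.025), 0) [ 0.4795 -0.0884  0.0916] delta units [ 0.011  0.107 -0.097]
((-0.07, 0.025), 0) [ 0.482  -0.0635  0.0916] delta units [0.017 0.166 0.   ]
((-0.07, 0.02), 0) [ 0.482  -0.0635  0.0866] delta units [ 0.     0.    -0.033]
```

>>> jog_arm(
  deltas=[
    [[-0.02,-0.06,0],[0.0276,-0.0028,0],1],
    [[-0.02,-0.06,0],[0.0276,-0.0028,0],1],
    [[-0.02,-0.06,0],[0.0276,-0.0028,0],1],
    [[-0.02,-0.06,0],[0.0276,-0.0028,0],1],
    [[-0.02,-0.06,0],[0.0276,-0.0028,0],1],
    [[0,0,0],[0,0,0],1],
    [[0,0,0],[0,0,0],1],
    [[0,0,0],[0,0,0],1],
  ],
)

```text
clock: 7.15
tool_pos: [0.4823, -0.0629, 0.2256]
tcp_rot: [-2.707, -0.005, -0.089]
force: [-0.3, 0.7, -1.8]
gripper_width: 0.0115
grip_force: 40.0
```

```bash
python3 plan.py | head -2
python3 - <<'E'
from plan import *
s=get_state();print(s["q"].round(2))
M=R.from_euler('z',yaw).inv()*R.from_euler('xyz',s["tcp_rot"])
print("plate axes in bath frame\n",(M*R.from_euler('x',np.pi).inv()).as_euler('xyz',degrees=True))
c=camera("top");cv2.imwrite("pics/t2.png",cv2.resize(c["image"][120:300,250:450],None,fx=3,fy=3)[...,::-1])
E
```

```text
[ 0.48227504 -0.0628984   0.22559451] [-2.70667764 -0.00499329 -0.08884737]
((-0.045, 0.09), 25) [ 0.481  -0.0732  0.1799] delta units [-0.008 -0.068 -0.304]
[ 0.81  0.07 -0.44  1.81 -0.39  1.4  -1.2 ]
plate axes in bath frame
 [24.91879494 -0.28609432  0.60942064]
```

View pics/t2.png

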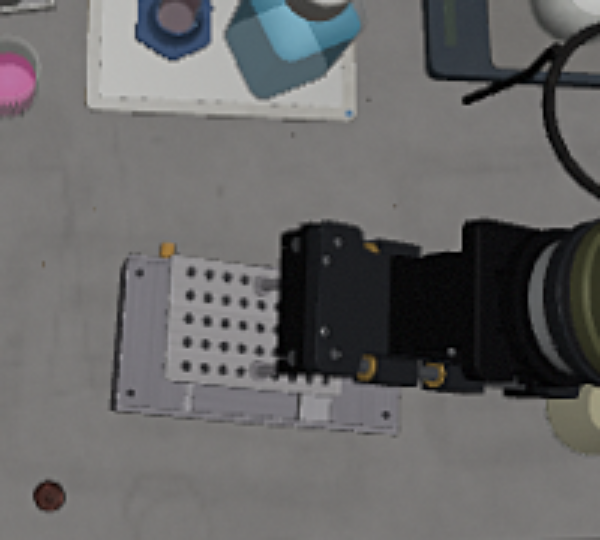

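The plate is held tilted, with its high end on the left at crop (172,255)–(168,382). I'll check its x position against the bath.

Run:
```python
from plan import *
c=camera("top")
P=plane(c,np.array([(172,255),(168,382)])/3+[250,120],.2);print(P,P.mean(0))
```

```text
[[0.52986325 0.02043205 0.2       ]
 [0.44988135 0.02558505 0.2       ]] [0.4898723  0.02300855 0.2       ]
```

>>> jog_arm(
  deltas=[
    [[-0.008,-0.068,-0.1],[0,0,-0.003],1],
    [[0,0,-0.1],[0,0,0],1],
    [[0,0,-0.1],[0,0,0],1],
    [[0,0,-0.08],[0,0,0],1],
    [[0,0,-0.06],[0,0,0],1],
    [[0,0,-0.06],[0,0,0],1],
    [[0,0,-0.06],[0,0,0],1],
    [[0,0,0],[0,0,0],1],
    [[0,0,0],[0,0,0],1],
  ],
)

```text
clock: 8.0
tool_pos: [0.4811, -0.0732, 0.1413]
tcp_rot: [-2.705, -0.005, -0.099]
force: [0.3, 0.2, -1.8]
gripper_width: 0.0118
grip_force: 40.0
```

Run:
```python
from plan import *
p=get_state()["tool_pos"];print(p,get_state()["force"])
print(((tcp(*W[1])-p)/.15).round(3))
c=camera("scene");cv2.imwrite("pics/s3.png",cv2.resize(c["image"][130:340,170:370],None,fx=2.8,fy=2.8,interpolation=2)[...,::-1])
```

```text
[ 0.48113109 -0.07323835  0.14133028] [ 0.34314136  0.21575478 -1.81633316]
[-0.001  0.001 -0.009]
```

View pics/s3.png

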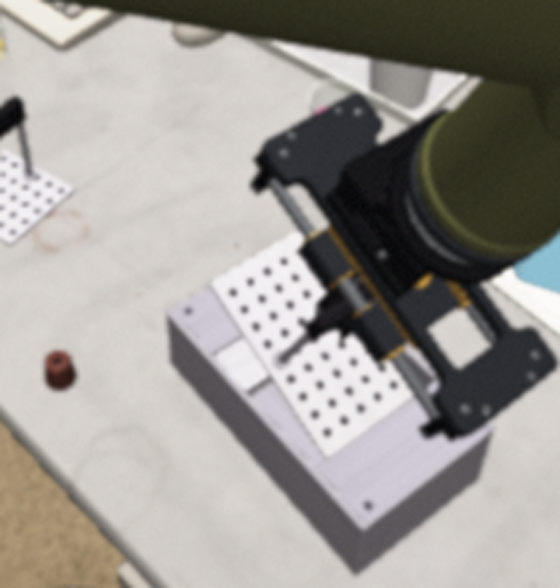

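The low corner is in the mouth at crop (330,455). I'll check its depth by projection before sliding.

Run:
```python
from plan import *
c=camera("scene")
f=lambda y,z,x=-.04:B+R.from_euler('z',yaw).apply([x,y,z])
print((proj(c,[f(-.045-.002,.051+.0045),f(-.055,.068),f(-.055,.068,-.055)])-[170,130])*2.8)
```

```text
[[326.34262531 458.15312994]
 [335.57687442 456.70501434]
 [317.79579789 469.61752981]]
```

>>> jog_arm(
  deltas=[
    [[-0.005,-0.05,-0.03],[0,0,0],1],
    [[-0.005,-0.05,-0.025],[0,0,0],1],
    [[-0.005,-0.05,-0.025],[0,0,0],1],
    [[-0.005,-0.05,-0.025],[0,0,0],1],
    [[-0.005,-0.05,-0.025],[0,0,0],1],
    [[-0.005,-0.04,-0.015],[0,0,0],1],
    [[-0.004,-0.04,-0.015],[0,0,0],1],
    [[0,0,0],[0,0,0],1],
    [[0,0,0],[0,0,0],1],
  ],
)

```text
clock: 8.85
tool_pos: [0.4761, -0.1231, 0.1175]
tcp_rot: [-2.705, -0.005, -0.099]
force: [0.1, 0.6, -1.8]
gripper_width: 0.0116
grip_force: 40.0
```

Run:
```python
from plan import *
s=get_state();p=s["tool_pos"];print(p,s["force"],s["tcp_rot"])
for w in W[3:]:print(w,((tcp(*w)-p)/.15).round(3))
```

```text
[ 0.47612703 -0.12310389  0.11747404] [ 0.09224819  0.59053534 -1.77175157] [-2.7053861  -0.00511094 -0.09936197]
((-0.095, 0.027), 25) [-0.     0.001 -0.004]
((-0.095, 0.026), 12.5) [ 0.012  0.125 -0.075]
((-0.095, 0.025), 0) [ 0.023  0.232 -0.172]
((-0.07, 0.025), 0) [ 0.039  0.397 -0.172]
((-0.07, 0.02), 0) [ 0.039  0.397 -0.206]
```

>>> jog_arm(
  deltas=[
    [[0.002,0.025,-0.015],[-0.0138,0.0014,0],1],
    [[0.002,0.025,-0.015],[-0.0138,0.0014,0],1],
    [[0.002,0.025,-0.015],[-0.0138,0.0014,0],1],
    [[0.003,0.025,-0.015],[-0.0138,0.0014,0],1],
    [[0.003,0.025,-0.015],[-0.0138,0.0014,0],1],
    [[0,0,0],[0,0,0],1],
  ],
)

```text
clock: 9.35
tool_pos: [0.4783, -0.1002, 0.1069]
tcp_rot: [-2.924, -0.005, -0.092]
force: [1.0, 1.2, -2.3]
gripper_width: 0.0117
grip_force: 40.0
```

>>> jog_arm(
  deltas=[
    [[0.002,0.022,-0.019],[-0.0138,0.0014,0],1],
    [[0.002,0.022,-0.019],[-0.0138,0.0014,0],1],
    [[0.002,0.022,-0.019],[-0.0138,0.0014,0],1],
    [[0.002,0.021,-0.02],[-0.0138,0.0014,0],1],
    [[0.003,0.021,-0.02],[-0.0138,0.0014,0],1],
    [[0,0,0],[0,0,0],1],
    [[0,0,0],[0,0,0],1],
  ],
)

```text
clock: 9.93
tool_pos: [0.4794, -0.0872, 0.0918]
tcp_rot: [-3.14, -0.003, -0.095]
force: [-0.1, -1.1, -1.6]
gripper_width: 0.0115
grip_force: 40.0
```

Run:
```python
from plan import *
s=get_state();p=s["tool_pos"];print(p,s["force"],s["tcp_rot"])
for w in W[5:]:print(w,((tcp(*w)-p)/.15).round(3))
```

```text
[ 0.47943237 -0.08718097  0.09178172] [-0.09738995 -1.10305625 -1.64669491] [-3.13975891e+00 -3.08260964e-03 -9.49310761e-02]
((-0.095, 0.025), 0) [ 0.001 -0.008 -0.001]
((-0.07, 0.025), 0) [ 0.017  0.158 -0.001]
((-0.07, 0.02), 0) [ 0.017  0.158 -0.035]
```

Flat and free of contact. Next I'll centre it and take a picture before lowering.

>>> jog_arm(
  deltas=[
    [[0.004,0.04,0],[0,0,0],1],
    [[0.004,0.04,0],[0,0,0],1],
    [[0.004,0.04,0],[0,0,0],1],
    [[0.004,0.038,0],[0,0,0],1],
    [[0,0,-0.015],[0,0,0],1],
    [[0,0,-0.01],[0,0,0],1],
    [[0,0,0],[0,0,0],1],
    [[0,0,0],[0,0,0],1],
  ],
)

```text
clock: 10.6
tool_pos: [0.4818, -0.0646, 0.0878]
tcp_rot: [3.141, -0.003, -0.097]
force: [-0.4, -0.4, -3.8]
gripper_width: 0.0115
grip_force: 40.0
```

Run:
```python
from plan import *
s=get_state();p=s["tool_pos"];print(p,s["force"],s["tcp_rot"])
c=camera("wrist");cv2.imwrite("pics/w4.png",c["image"][...,::-1])
```

```text
[ 0.48175145 -0.0646167   0.08778691] [-0.36729218 -0.42566616 -3.80984043] [ 3.14143956 -0.00339745 -0.09714199]
```

View pics/w4.png

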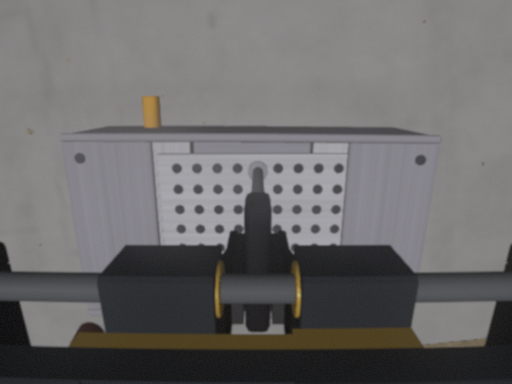

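The wrist view shows the plate under both rims. Its hole columns run from 177 to 338 and the mouth edges are at about 157 and 348. I'll compute the centring from these.

Run:
```python
from plan import *
c=camera("wrist")
r=R.from_euler('z',yaw).inv()
for n,px,z in(("mouth",[(157,190),(348,190)],.068),("holes",[(177,188),(338,188)],.026),("screws",[(80,158),(420,160)],.068),("rimcorners",[(68,138),(435,138)],.068)):
    P=r.apply(plane(c,px,z)-B)*1000;print(n,P.round(1).tolist(),P.mean(0).round(1))
```

```text
mouth [[27.1, 56.4, 68.0], [27.2, -53.1, 68.0]] [27.1  1.6 68. ]
holes [[17.0, 55.4, 26.0], [17.2, -57.9, 26.0]] [17.1 -1.3 26. ]
screws [[45.7, 98.7, 68.0], [44.8, -92.7, 68.0]] [45.3  3.  68. ]
rimcorners [[56.9, 104.0, 68.0], [57.2, -99.5, 68.0]] [57.1  2.2 68. ]
```

>>> jog_arm(
  deltas=[
    [[0,0,0.012],[0,0,0],1],
    [[0.002,0.012,0],[0,0,0],1],
    [[0,0.012,0],[0,0,0],1],
    [[0,0,-0.008],[0,0,0],1],
    [[0,0,-0.008],[0,0,0],1],
    [[0,0,-0.006],[0,0,0],1],
    [[0,0,0],[0,0,0],1],
    [[0,0,0],[0,0,0],1],
  ],
)

```text
clock: 11.37
tool_pos: [0.4823, -0.0606, 0.0865]
tcp_rot: [3.142, -0.004, -0.097]
force: [0.4, -0.2, -1.4]
gripper_width: 0.0116
grip_force: 40.0
```

>>> jog_arm(
  deltas=[
    [[0,0,-0.007],[0,0,0],1],
    [[0,0,0],[0,0,0],1],
    [[0,0,0],[0,0,0],1],
  ],
)

```text
clock: 11.62
tool_pos: [0.4826, -0.0607, 0.0865]
tcp_rot: [3.141, -0.004, -0.097]
force: [-2.3, -0.4, 5.8]
gripper_width: 0.0117
grip_force: 40.0
```

>>> jog_arm(
  deltas=[
    [[0,0,-0.005],[0,0,0],1],
    [[0,0,0],[0,0,0],1],
    [[0,0,0],[0,0,0],1],
  ],
)

```text
clock: 11.87
tool_pos: [0.4825, -0.0607, 0.0865]
tcp_rot: [3.141, -0.004, -0.097]
force: [-4.1, 0.9, 11.1]
gripper_width: 0.0118
grip_force: 40.0
```

Seated on the ledges, with the underside at about 20 mm. Now I'll ease off and release.

>>> jog_arm(
  deltas=[
    [[0,0,0.01],[0,0,0],1],
    [[0,0,0],[0,0,0],0.6],
    [[0,0,0],[0,0,0],0.2],
    [[0,0,0],[0,0,0],-0.3],
    [[0,0,0],[0,0,0],-0.3],
    [[0,0,0],[0,0,0],-0.3],
    [[0,0,0],[0,0,0],-0.3],
    [[0,0,0],[0,0,0],-0.3],
    [[0,0,0],[0,0,0],-0.3],
    [[0,0,0],[0,0,0],-0.3],
  ],
)

```text
clock: 12.7
tool_pos: [0.4823, -0.0607, 0.0862]
tcp_rot: [3.142, -0.004, -0.097]
force: [-0.4, -0.1, -0.5]
gripper_width: 0.0549
grip_force: 0.0
```

>>> jog_arm(
  deltas=[
    [[0,0,0.03],[0,0,0],-0.3],
    [[0,0,0.1],[0,0,0],-0.3],
    [[0,0,0.14],[0,0,0],-0.3],
    [[0,0,0.14],[0,0,0],-0.3],
    [[0,0,0.14],[0,0,0],-0.3],
    [[0,0,0.14],[0,0,0],-0.3],
    [[0,0,0.14],[0,0,0],-0.3],
    [[0,0,0.1],[0,0,0],-0.3],
    [[0,0,0],[0,0,0],-0.3],
  ],
)

```text
clock: 13.45
tool_pos: [0.4844, -0.0608, 0.2296]
tcp_rot: [3.141, -0.01, -0.097]
force: [0.4, -0.7, 0.8]
gripper_width: 0.0567
grip_force: 0.0
```

Run:
```python
from plan import *
c=camera("wrist");cv2.imwrite("pics/w5.png",c["image"][...,::-1]);print(get_state()["gripper_width"])
```

```text
0.056411689104016144
```

View pics/w5.png

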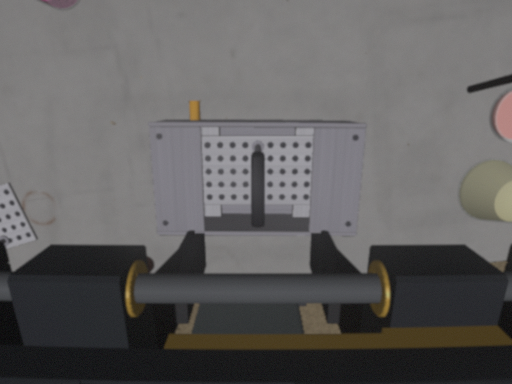

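The plate lies flat at (204–311, 136–205) with both ends hidden under the rims, the handle centred at column 258 and the gripper clear. I'll hand it in.

```bash
python3 -c "
from workcell import *
print(finish_job())"
```

```text
the job is handed in; nothing more can be done
None
```

The long plate sits flat and about centred on the bath's inner ledges with both ends under the rims; I released it and handed the job in, without touching the short plate or beaker.

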